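# Draw the long turner out of the half-open utensil well

### The job

Turn the clamp knob on the utensil well anticlockwise until it is fully loose, then slide the well's lid all the way open. Take the long turner by its handle, tilt it and draw it out through the short opening, and finish still holding it in the gripper, at rest in the air, with the whole of it clearly higher than the lid's handle and touching nothing else. Leave the other things on the counter where they are.

Things in the scene. Friction and masses are not known exactly. Their poses are not given: they have to be found in the camera images.
- well: Fixed dark steel utensil well, open-topped box 140 (its x) by 340 (its y) by 70 mm tall, walls and floor 4 mm. Origin: centre of underside; +y its long direction, +x away from the robot (yaw within 0.3 rad). Its -y half has a fixed cover (y -170 to 0, 70 to 73 mm above the counter), its +y half the sliding lid. Clamp bracket on its near long side: x -132 to -76, y -36 to 0, top 92 mm up.
- lid (a joint): Light metal sliding lid over the well's +y half, 0 to 0.150 m; starts shut (0 to 0.003), grows as it slides to the well's -y over the fixed cover; about 2 N, stays where left. Plate 140 x 170 x 4 mm, underside 74 mm up. Fully open, its edge is at well y = +20 mm: the opening is 145 long, 132 mm wide. With the clamp locked a pin stops the lid within 6 mm.
- lid_handle (a point): Centre of the lid's upright black handle, a bar 60 mm (well x) by 12 mm (well y) by 28 mm tall, 78 to 106 mm above the counter, in the middle of the lid; moves with the lid. Its axes are those of the well.
- clamp (a joint): Clamp knob that locks the lid, 0 to 1.5 rad, grows anticlockwise seen from above; starts locked at 0 to 0.3. Turning lifts a pin 8.5 mm per rad; the lid is free above 1.0 rad; fully loose (at its stop) at 1.5. About 0.06 N m, stays where left.
- clamp_grip (a point): Centre of the clamp knob's black bar grip, on its vertical turning axis, 110 mm above the counter. Bar 44 mm along this point's x, 14 along its y, 26 tall (96 to 122 mm above the counter; the bracket below it ends at 92). The point turns with the knob; at joint value 0 its x is the well's x.
- turner: Loose long turner lying in the well, 290 mm, 0.10 to 0.20 kg. Origin: mid length, underside (4 mm above the counter); x along it, handle at +x (towards the well's +y within 0.06 rad). Wooden handle x 15 to 145, 24 wide, z 0 to 20 mm; steel rod 8 mm thick x -85 to 15; flat blade x -145 to -70, 70 wide, 3 thick. Centre of mass near x = +30 mm.
- turner_grip (a point): Point on the turner's handle at x = +65 mm, mid thickness (z 10); lies within the opening once the lid is fully open. Axes as the turner.
- handle_end (a point): Handle end of the turner, x = +145 mm, z 10 mm. Axes as the turner.
- blade_end (a point): Blade end of the turner, x = -145 mm, z 1.5 mm. Axes as the turner.
- ramekin: Bystander: white china ramekin, 68 mm across, 42 tall; stands by the far long side of the well. Origin: centre of its underside.
- shaker: Bystander: steel shaker, 54 mm across, 85 tall; stands by the far long side of the well. Origin: centre of its underside.
- dip_cup: Bystander: steel dip cup, 60 mm across, 40 tall; stands by the near long side of the well. Origin: centre of its underside.
- squeeze: Bystander: white squeeze bottle, 64 mm across, 180 tall, right of the well. Origin: centre of its underside.
- bowl: Bystander: white china bowl, 124 mm across, 55 tall, left of the well. Origin: centre of its underside.
- jar: Bystander: lidded amber jar, 72 mm across, 100 tall, right of the well. Origin: centre of its underside.
- spoon: Bystander: steel spoon lying left of the well. Origin: centre of its underside.

How it is judged (in metres and radians):
On the way, in this order (a step that is already met when the one before it is completed fails the run):
1. the clamp knob is turned loose (above 1.3 rad) (value of joint clamp above 1.3 rad), for 0.1 s.
2. the lid is slid fully open (above 0.143 m) (value of joint lid above 0.143 m), for 0.2 s.
At the end, for the whole second after the job is handed in: The gripper holds the turner (finger force above 1 N) at rest (below 0.04 m/s), both its ends more than 115 mm above the counter (the lid's handle tops out at 106), touching neither the well nor a bystander; the lid is still open (above 0.135 m) and the clamp still loose (above 1.1 rad) (height (world z) of each of handle_end, blade_end above 0.115 m and contact force between the fingers and turner above 1 N and contact force between turner and well below 0.05 N and contact force between turner and ramekin below 0.05 N and contact force between turner and shaker below 0.05 N and contact force between turner and dip_cup below 0.05 N and contact force between turner and squeeze below 0.05 N and contact force between turner and bowl below 0.05 N and contact force between turner and jar below 0.05 N and contact force between turner and spoon below 0.05 N and linear speed of turner below 0.04 m/s and value of joint lid above 0.135 m and value of joint clamp above 1.1 rad); the arm keeps its last pose, push and grip.
It fails at once if a bystander was moved by more than 40 mm or knocked over (distance of any of ramekin, shaker, dip_cup, squeeze, bowl, jar, spoon from where it was at the start of the episode above 0.04 m or angle between any of ramekin, shaker, dip_cup, squeeze, bowl, jar's own z axis and vertical above 0.6 rad).
It also fails if it takes over 64 s, if anything falls off the work surface, if the arm or the gripper's body presses on something with over 40 N, if the wrist force passes 120 N, or if a joint passes its speed limit or range.

### The arm

A 6-joint arm with a two-finger parallel gripper is mounted at the origin on the work surface. World frame = base frame: x ahead of the robot, y to its left, z up, the work surface at z = 0. Lengths are in m, angles in degrees, forces in N, time in s.
With the tool pointing down it reaches from about 0.3 to 0.775 m from the base axis. Payload 14.6 kg.
Tool frame: the origin (TCP) lies between the finger pads; the fingertips stand 11 mm ahead of it and the grasp point (between the pads) lies 8 mm behind it; z points along the fingers, y is the direction in which the jaws open and shut (so a half turn about z gives the same grasp; the last joint's range is limited). The gripper opens to 94 mm and grips with 3 to 60 N. Pads are 16 mm wide; open, the fingers measure 119 mm over their backs; the gripper's body (75 mm by 177 mm) begins 78 mm behind the grasp point.
Start: joints at [-70.451, 17.183, 87.147, -0, 75.671, -3.816], TCP at [0.218, -0.505, 0.216] pointing down, gripper open.
Joint ranges: [-173.82, 173.82], [-45.26, 126.66], [13.44, 144.39], [-59.66, 239.66], [0, 175.72], [-146.38, 146.38]. Speed limits (degrees/s): [127.2, 127.2, 147.25, 180, 180, 180].

### API

Orientations are given as a 3x3 rotation matrix whose columns are the frame's x, y, z axes.
In Python, from plant import bot, imaging gives the robot as it stands. Calls block until the motion is done:
- bot.move_ptp(position, orientation): joint-space move of the TCP to a pose.
- bot.move_l(position, orientation=None, feed=0.15, contact_N=None): straight line of the TCP; orientation=None keeps the orientation; feed is the mean speed in m/s. With contact_N (N) it stops when the force on the tool has changed by that much, and returns True; else False.
- bot.set_joints(angles): joint-space move.
- bot.release() and bot.close(squeeze=None): open the fingers fully, or close them until they stop; squeeze is the grip in N (None keeps the last).
- bot.dwell(seconds).
- bot.solve_ik(position, orientation): joint angles nearest the present ones, or None.
- imaging.snapshot(name): name is "scene" or "top" or "wrist"; returns a dict with "color" (384x512x3 uint8, red, green, blue), "fx", "fy", "cx", "cy" (pixels), "world_to_cam" (4x4, takes a point from world to camera coordinates); the wrist camera has in their place "hand_eye" (4x4, takes a point from camera to tool coordinates, whose origin is the TCP and whose axes are the flange's). Camera axes: x right, y up, looking along -z (the intrinsics and any distortion apply to the point x, -y, -z); pixel columns grow to the right and rows downward; lengths in m; the calibration is good to about 2 mm. A picture is of the moment at which its call begins: read the wrist's pose just before it. There is no depth.
A pose or a line that the arm cannot do raises bot.IKError and nothing moves.
- bot.job_done(): hands the job in, once; it reports no verdict.
Trained networks look in the newest picture that a camera, given by its name, has taken for a name from the list of things; names that differ only in an ending like _2 or _b are one class to them, and where a whole thing is asked for, a point or a joint stands for the part that bears it (a point fixed in the world has none). Each returns a list of dicts, best first, with "confidence" (0 to 1); they miss things now and then, are a little off and sometimes report something else, mostly with a low value. They report only what shows in the picture. A call takes as long as a camera call.
- imaging.trace(camera, thing): "mask" (384x512 bool, what is visible of it) and "pixel" ([row, column] in pixels, amid what is visible of it).
- imaging.tip_of(camera, thing): "pixel" ([row, column] in pixels: a listed point, or the origin of a listed thing).
Readings, each from a call of its own:
- bot.get_time(): time.
- bot.get_joints(): joint angles.
- bot.get_qvel(): joint speeds.
- bot.get_joint_torque(): joint torques, N m.
- bot.get_tcp_pos(): TCP position.
- bot.get_tool_rot(): TCP orientation.
- bot.get_wrist_force(): force on the tool from outside, world axes, zero at the start.
- bot.get_ft_torque(): the same for the moment, N m.
- bot.get_finger_gap(): opening from 0.0 (shut) to 1.0 (fully open).
Only numpy, scipy, OpenCV 4.12 (cv2) and the standard library are available. Lean on these libraries where they do the work, as an engineer would, in place of code of your own. Each camera call takes 0.05 s, during which the arm holds its last target.

## Working session

There is one attempt and no reset: what is moved stays moved. The work goes in short steps, each a Python script; the robot and the scene stay as the last script left them, time stands still between calls to the robot, and variables do not carry over. Pictures are saved under pics/ and viewed, and the job is handed in when it is done.

```bash
ls; mkdir -p pics
python3 - <<'E'
from plant import bot, imaging
import cv2
for n in ["scene","top","wrist"]:
    s=imaging.snapshot(n); cv2.imwrite(f"pics/a_{n}.png",s["color"][:,:,::-1])
    print(n,{k:(v.tolist() if hasattr(v,'tolist') else v) for k,v in s.items() if k!='color'})
    if n!="wrist":
        for t in ["well","lid_handle","clamp_grip","turner","ramekin","shaker","dip_cup","squeeze","bowl","jar","spoon"]:
            print(t,[(d['pixel'],d['confidence']) for d in imaging.tip_of(n,t)][:2])
print(bot.get_time())
E
```

```text
pics
scene {'fx': 481.63443826073456, 'fy': 481.63443826073456, 'cx': 256.0269654664115, 'cy': 194.9989884817188, 'world_to_cam': [[-0.8006722182788091, 0.5987525143957884, -0.020479877470634157, 0.45250931637851155], [-0.39295681624798645, -0.4990575213907577, 0.7723513001915381, 0.1557121742971509], [0.45222664609765867, 0.6264479362628906, 0.6348653744781079, -1.7865316582328916], [0.0, 0.0, 0.0, 1.0]]}
well [([226.5, 256.9], 0.7), ([249.7, 231.4], 0.18)]
lid_handle [([212.7, 271.9], 0.78)]
clamp_grip [([186.2, 284.7], 0.62)]
turner []
ramekin [([249.0, 235.2], 0.66)]
shaker [([227.3, 213.9], 0.58), ([158.9, 170.4], 0.44)]
dip_cup [([232.6, 315.7], 0.81)]
squeeze [([158.9, 171.7], 0.81), ([141.7, 214.4], 0.49)]
bowl [([319.4, 325.0], 0.74), ([140.4, 212.7], 0.64)]
jar [([141.5, 212.9], 0.62)]
spoon [([276.9, 400.0], 0.59), ([187.0, 282.8], 0.38)]
top {'fx': 354.6198684902417, 'fy': 354.6198684902417, 'cx': 255.58985451725698, 'cy': 193.16182346121695, 'world_to_cam': [[-0.020489625356312414, -0.999788723621804, 0.0016380999486680565, 0.022692096022402578], [0.9969581969328882, -0.
[... 275 characters left out ...]
62.2, 233.2], 0.55)]
shaker [([157.9, 272.6], 0.73), ([172.9, 145.0], 0.25)]
dip_cup [([222.7, 210.9], 0.46)]
squeeze [([179.1, 377.1], 0.91), ([219.3, 244.8], 0.69)]
bowl [([174.2, 147.8], 0.61)]
jar [([229.2, 378.3], 0.78), ([179.9, 378.1], 0.2)]
spoon [([191.5, 222.1], 0.33)]
wrist {'fx': 287.2861154523756, 'fy': 287.2861154523756, 'cx': 253.82689594100614, 'cy': 192.0276834000307, 'hand_eye': [[-0.00013467462573584318, 0.9627679434844238, 0.2703291861074492, 0.07997173211450954], [0.9999999750801128, 0.00017779306619059316, -0.00013501628458207599, 0.00018229349347520518], [-0.00017805200552291928, 0.2703291611876092, -0.9627679434365713, -0.1688291273322626], [0.0, 0.0, 0.0, 1.0]]}
1.25
```

View pics/a_scene.png

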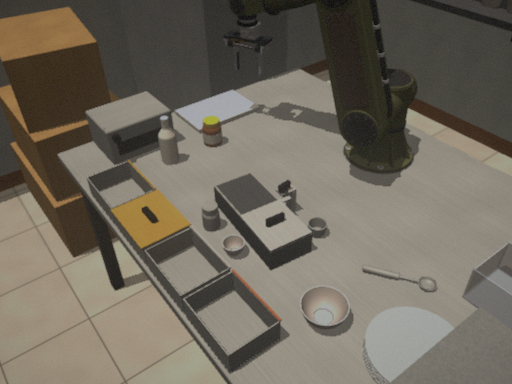

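View pics/a_top.png

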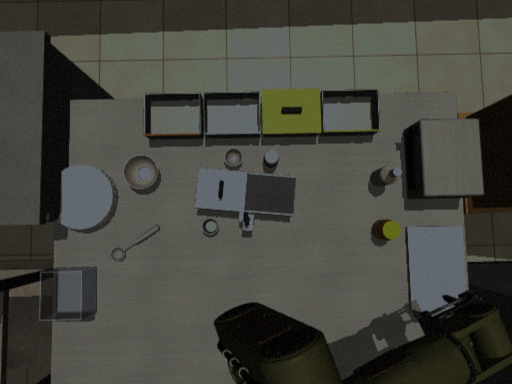

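```bash
cat > h.py <<'E'
from plant import bot, imaging
import numpy as np, cv2
def ray(s,px):
    W=np.array(s["world_to_cam"]);R=W[:3,:3];t=W[:3,3]
    d=np.array([(px[1]-s["cx"])/s["fx"],-(px[0]-s["cy"])/s["fy"],-1.])
    return -R.T@t, R.T@d
def rayw(s,px,p,Rt):
    H=np.array(s["hand_eye"])
    d=np.array([(px[1]-s["cx"])/s["fx"],-(px[0]-s["cy"])/s["fy"],-1.])
    return p+Rt@H[:3,3], Rt@(H[:3,:3]@d)
def atz(o_d,z):
    o,d=o_d; return o+d*(z-o[2])/d[2]
def tri(rs):
    A=np.zeros((3,3));b=np.zeros(3)
    for o,d in rs:
        d=d/np.linalg.norm(d);M=np.eye(3)-np.outer(d,d);A+=M;b+=M@o
    return np.linalg.solve(A,b)
def proj(s,P,tool=None):
    if tool: 
        p,Rt=tool;H=np.array(s["hand_eye"]); c=H[:3,:3].T@(Rt.T@(np.array(P)-p)-H[:3,3])
    else:
        W=np.array(s["world_to_cam"]);c=W[:3,:3]@np.array(P)+W[:3,3]
    return np.array([s["cy"]-s["fy"]*c[1]/-c[2], s["cx"]+s["fx"]*c[0]/-c[2]])
def down(a):  # tool z down, jaw axis (y) at angle a in the world xy
    y=np.array([np.cos(a),np.sin(a),0]);z=np.array([0,0,-1.]);return np.column_stack([np.cross(y,z),y,z])
E
python3 - <<'E'
from h import *
S=imaging.snapshot("scene");T=imaging.snapshot("top")
Z=dict(well=0,lid_handle=.092,clamp_grip=.11,ramekin=0,shaker=0,dip_cup=0,squeeze=0,bowl=0,jar=0)
for s,n in((S,"scene"),(T,"top")):
    for t,z in Z.items():
        for d in imaging.tip_of(n,t)[:1]: print(n,t,atz(ray(s,d['pixel']),z).round(4),d['confidence'])
m=imaging.trace("top","lid_handle")+imaging.trace("top","well")
for d in m: 
    print(d['pixel'],d['confidence'],d['mask'].sum())
big=cv2.resize(T["color"][110:290,110:410,::-1],None,fx=2.6,fy=2.6,interpolation=cv2.INTER_CUBIC);cv2.imwrite("pics/b_top.png",big)
big=cv2.resize(S["color"][130:320,180:440,::-1],None,fx=3,fy=3,interpolation=cv2.INTER_CUBIC);cv2.imwrite("pics/b_scene.png",big)
E
```

```text
scene well [0.5961 0.0526 0.    ] 0.78
scene lid_handle [0.5724 0.1103 0.092 ] 0.76
scene clamp_grip [0.4847 0.0343 0.11  ] 0.56
scene ramekin [0.6932 0.0752 0.    ] 0.88
scene shaker [ 0.7208 -0.0444  0.    ] 0.79
scene dip_cup [0.4636 0.1663 0.    ] 0.88
scene squeeze [ 0.6324 -0.4467  0.    ] 0.88
scene bowl [0.6651 0.4208 0.    ] 0.86
scene jar [ 0.4468 -0.4453  0.    ] 0.71
top well [0.5908 0.0594 0.    ] 0.98
top lid_handle [0.5844 0.1203 0.092 ] 0.77
top clamp_grip [0.4813 0.0467 0.11  ] 0.56
top ramekin [0.7029 0.1021 0.    ] 0.78
top shaker [ 0.6987 -0.05    0.    ] 0.5
top dip_cup [0.4723 0.1795 0.    ] 0.73
top bowl [0.6654 0.4203 0.    ] 0.78
top jar [ 0.4358 -0.4327  0.    ] 0.91
[191.3, 221.7] 0.73 2079
[193.1, 242.6] 0.61 4219
```

View pics/b_top.png

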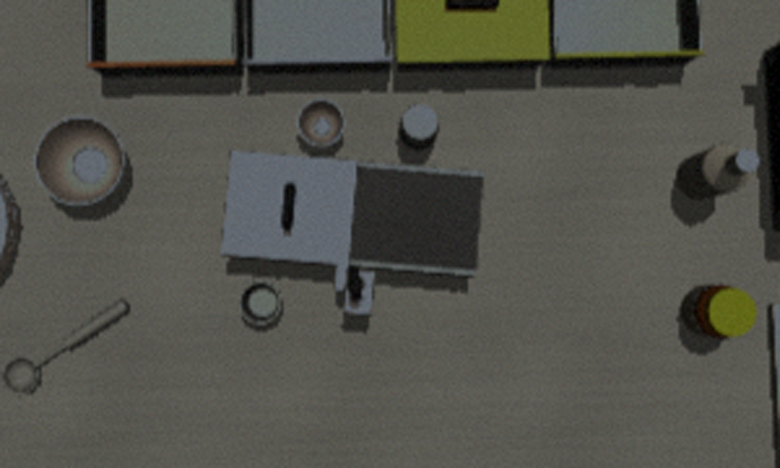

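View pics/b_scene.png

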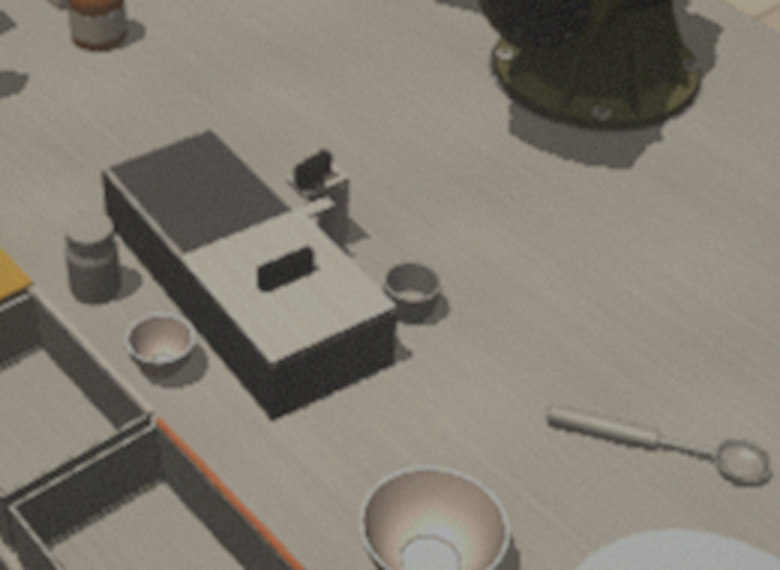

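The top picture shows the well running along world y. The lid is at crop (233,152)–(349,265), the cover's right corners are at (482,174) and (473,275), and the clamp bar is at about (354,284). The scene view agrees. Next I'll convert these corners to world positions.

Run:
```python
from h import *
T=imaging.snapshot("top");S=imaging.snapshot("scene")
f=lambda c,z:atz(ray(T,(110+c[1]/2.6,110+c[0]/2.6)),z)
P={k:f(c,z) for k,c,z in[("FL",(233,152),.078),("NL",(222,257),.078),("FR",(482,174),.073),("NR",(473,275),.073),("FM",(356,161),.078),("NM",(349,265),.078),("hF",(291,183),.106),("hN",(286,230),.106),("cF",(355,267),.122),("cN",(354,300),.122)]}
for k,v in P.items(): print(k,v.round(4))
print("w",np.linalg.norm(P["FL"]-P["NL"]),"L",np.linalg.norm((P["FL"]-P["FR"])[:2]),np.linalg.norm((P["NL"]-P["NR"])[:2]))
d=P["FL"]+P["NL"]-P["FR"]-P["NR"];print("yaw",np.arctan2(-d[0],d[1]));print("c",(P["FL"]+P["NL"]+P["FR"]+P["NR"])/4)
g=lambda c,z:atz(ray(S,(130+c[1]/3,180+c[0]/3)),z)
Q=[g((273,363),.078),g((394,305),.078),g((104,172),.073),g((210,131),.073)]
for q in Q: print(q.round(4))
d=Q[0]+Q[1]-Q[2]-Q[3];print("yaw",np.arctan2(-d[0],d[1]),"c",sum(Q)/4)
# knob bar ends in scene
print(g((296,172),.122),g((331,152),.122), "handle",g((258,265),.106),g((313,248),.106))
```

```text
FL [0.6639 0.2032 0.078 ]
NL [0.5244 0.2189 0.078 ]
FR [ 0.6283 -0.1283  0.073 ]
NR [ 0.4939 -0.1125  0.073 ]
FM [0.6485 0.0395 0.078 ]
NM [0.5104 0.0514 0.078 ]
hF [0.6176 0.1239 0.106 ]
hN [0.5566 0.1312 0.106 ]
cF [0.5067 0.0425 0.122 ]
cN [0.4649 0.0445 0.122 ]
w 0.14041191101436135 L 0.3333718829248493 0.3327678405145489
yaw -0.0993649344384411
c [0.57761692 0.04530665 0.0755    ]
[0.6692 0.2094 0.078 ]
[0.533  0.2202 0.078 ]
[ 0.6349 -0.1238  0.073 ]
[ 0.504  -0.1123  0.073 ]
yaw -0.09480447527276932 c [0.58529232 0.04837974 0.0755    ]
[0.51436734 0.04971619 0.122     ] [0.46595926 0.04631297 0.122     ] handle [0.61817741 0.12167244 0.106     ] [0.56205273 0.13497391 0.106     ]
```

Run:
```python
from h import *
p=np.array([.485,.045,.24])
for a in (np.pi/2-.05,-np.pi/2-.05):
    q=bot.solve_ik(p,down(a)); print(a,q)
    q=bot.solve_ik([.485,.045,.112],down(a+1.5)); print(a,q)
bot.move_ptp([.485+.03,.06,.26],down(np.pi/2-.05))
pp=np.array(bot.get_tcp_pos());R=np.array(bot.get_tool_rot())
s=imaging.snapshot("wrist")
cv2.imwrite("pics/c_w.png",cv2.resize(s["color"][:,:,::-1],None,fx=1.5,fy=1.5))
for t,z in dict(lid_handle=.092,clamp_grip=.11,well=0).items():
    for d in imaging.tip_of("wrist",t): print(t,d['pixel'],atz(rayw(s,d['pixel'],pp,R),z),d['confidence'])
for d in imaging.trace("wrist","clamp_grip")[:2]:
    m=d['mask'].astype(np.uint8);print(d['pixel'],m.sum(),d['confidence'],cv2.minAreaRect(cv2.findNonZero(m)))
print(pp,R,bot.get_time())
np.savez("c.npz",p=pp,R=R)
```

```text
1.5207963267948965 [ 9.91592662e-01  8.02722538e+00  9.51193253e+01 -2.54444375e-14
  7.68534493e+01 -8.61436184e+01]
1.5207963267948965 None
-1.6207963267948966 [ 9.91592662e-01  8.02722538e+00  9.51193253e+01 -2.54444375e-14
  7.68534493e+01  9.38563816e+01]
-1.6207963267948966 [ 9.91592662e-01  1.60460568e+01  1.03652902e+02 -2.54444375e-14
  6.03010408e+01  7.91271237e+00]
lid_handle [234.1, 309.9] [0.59109467 0.12697122 0.092     ] 0.69
clamp_grip [161.2, 240.7] [0.49049358 0.04621592 0.11      ] 0.63
well [212.2, 249.4] [0.5904808 0.0486893 0.       ] 0.86
[163.1, 242.1] 661 0.76 ((239.5, 161.5), (41.0, 21.0), 90.0)
[0.51508764 0.05934548 0.25992839] [[-9.98670781e-01  5.15428190e-02 -9.20473500e-05]
 [ 5.15428285e-02  9.98670780e-01 -1.04724659e-04]
 [ 8.65271946e-05 -1.09329838e-04 -9.99999990e-01]] 4.9833
```

View pics/c_w.png

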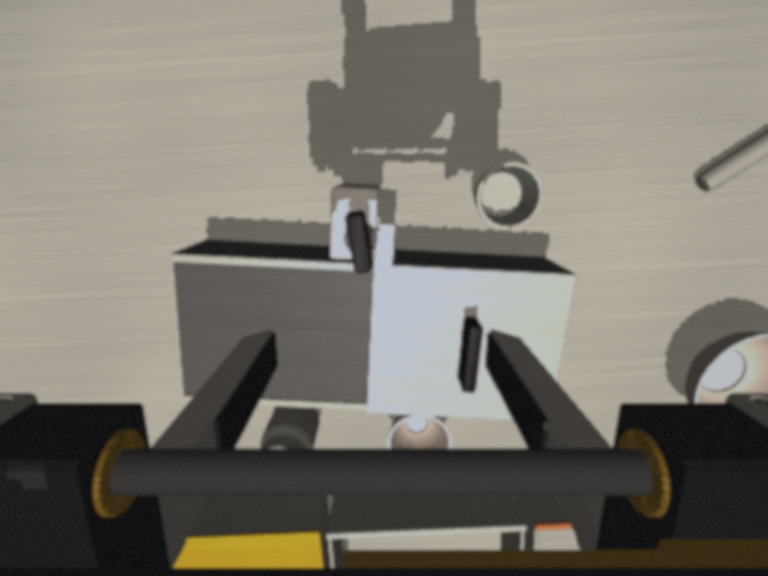

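Run:
```python
from h import *
s=imaging.snapshot("wrist");c=np.load("c.npz");p,R=c['p'],c['R']
f=lambda u,v,z:atz(rayw(s,(v/1.5,u/1.5),p,R),z)
a,b=f(356,212,.122),f(363.5,270,.122);print("knob",a,b,(a+b)/2,np.arctan2((b-a)[1],(b-a)[0]))
a,b=f(476,318,.106),f(469,391,.106);print("h",a,b,(a+b)/2,np.arctan2(-(b-a)[1],-(b-a)[0]))
n1,n2=f(174,259,.073),f(573,273,.078);print("near edge",n1,n2,np.linalg.norm((n1-n2)[:2]),np.arctan2(-(n2-n1)[0],(n2-n1)[1]))
n1,n2=f(184,396,.073),f(556,419,.078);print("far",n1,n2)
i=s["color"][130:195,215:275,::-1];cv2.imwrite("pics/c_k.png",cv2.resize(i,None,fx=9,fy=9,interpolation=cv2.INTER_CUBIC))
```

```text
knob [0.46720762 0.04467758 0.122     ] [0.50933881 0.04733505 0.122     ] [0.48827322 0.04600632 0.122     ] 0.0629928355476558
h [0.55667059 0.13314975 0.106     ] [0.62091918 0.12782874 0.106     ] [0.58879489 0.13048925 0.106     ] 3.0589620164122446
near edge [ 0.50304067 -0.11397751  0.073     ] [0.53120126 0.21992018 0.078     ] 0.33508309988472296 -0.08413986998870679
far [ 0.6312549  -0.12805758  0.073     ] [0.66975597 0.21373127 0.078     ]
```

View pics/c_k.png

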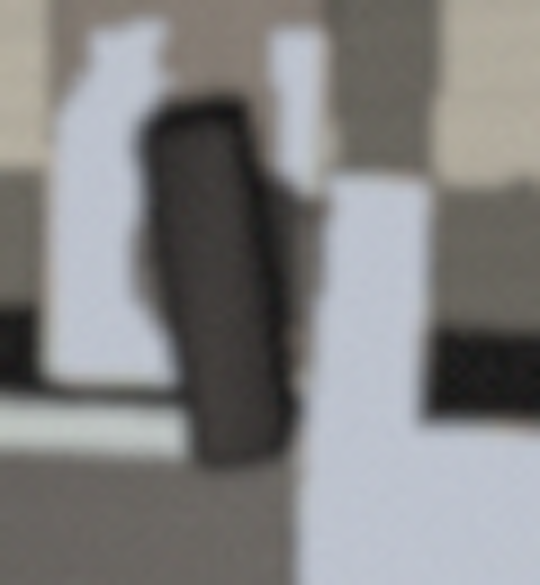

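Run:
```python
from h import *
a=.09-np.pi/2; R=down(a)
bot.move_ptp([.488,.046,.20],R)
print(bot.get_joints())
print("hit",bot.move_l([.488,.046,.108],R,feed=.1,contact_N=8), bot.get_tcp_pos())
bot.close(15); print("gap",bot.get_finger_gap()*94, bot.get_wrist_force(),bot.get_ft_torque())
q=np.array(bot.get_joints());q0=q[5]
for t in [.4,.8,1.1,1.2,1.26,1.3,1.34,1.38]:
    q[5]=q0-np.degrees(t); bot.set_joints(q.tolist())
    ft=bot.get_ft_torque();print(t,np.round(ft,3),np.round(bot.get_wrist_force(),2), round(bot.get_finger_gap()*94,2))
    if abs(ft[2])>.5: break
print(bot.get_time())
```

```text
[ 1.10440427e+00  1.03928456e+01  9.78261094e+01 -1.00713181e-03
  7.17751938e+01  8.59155738e+01]
hit False [0.4883172  0.04600652 0.10856575]
gap 13.757460750854252 [  1.24116879 -11.9981859   -0.31594436] [-2.22102581 -0.04174236  0.0204368 ]
0.4 [-0.59  -0.019 -0.014] [ 0.49 -4.3  -0.25] 13.95
0.8 [-0.926 -0.186  0.103] [ 0.98 -5.63 -0.8 ] 13.94
1.1 [-1.006 -0.415  0.047] [ 2.1  -5.85 -1.67] 14.01
1.2 [-1.03  -0.462  0.064] [ 1.65 -6.01 -1.57] 14.01
1.26 [-1.038 -0.523  0.08 ] [ 3.24 -5.89 -1.58] 13.91
1.3 [-1.07  -0.518  0.092] [ 3.17 -6.19 -1.17] 13.56
1.34 [-1.009 -0.58  -0.332] [ 2.23 -5.23 -1.84] 14.26
1.38 [-0.723 -0.792 -0.338] [ 4.67 -3.57 -2.68] 14.85
12.3917
```

Run:
```python
from h import *
q=np.array(bot.get_joints()); q[5]+=np.degrees(.05); bot.set_joints(q.tolist())
bot.release(); bot.dwell(.2)
p=np.array(bot.get_tcp_pos());bot.move_l([p[0],p[1],.20],feed=.2)
yaw=-.088
R=down(-np.pi/2+yaw); h=np.array([.5885,.1290])
bot.move_ptp([*h,.20],R)
P=np.array(bot.get_tcp_pos());Rt=np.array(bot.get_tool_rot())
s=imaging.snapshot("wrist");cv2.imwrite("pics/d_w.png",cv2.resize(s["color"][:,:,::-1],None,fx=1.5,fy=1.5))
print("hit",bot.move_l([*h,.095],R,feed=.1,contact_N=8), bot.get_tcp_pos())
bot.close(20); print("gap",bot.get_finger_gap()*94,bot.get_wrist_force())
print(bot.get_joints(),bot.get_time())
```

```text
hit False [0.58885289 0.12906615 0.09572484]
gap 12.34258149252346 [-0.48594255  1.8961122   0.20399003]
[8.88500881e+00 3.06449316e+01 8.51450082e+01 1.42487134e-02
 6.42081685e+01 1.03933586e+02] 18.6583
```

View pics/d_w.png

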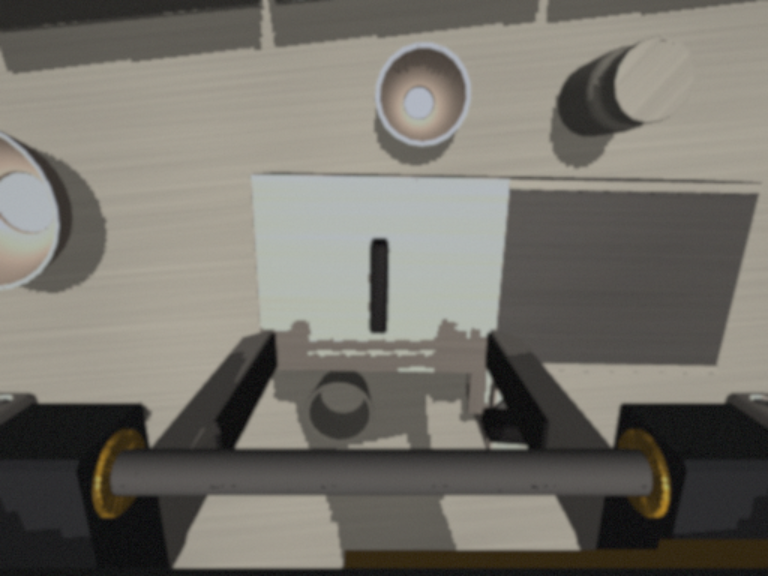

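The lid handle sits at (379,285), parallel to the tool, and the gripped width of 12.3 mm matches the 12 mm bar. Now I'll slide the lid.

Run:
```python
from h import *
yaw=-.088
d=np.array([np.sin(yaw),-np.cos(yaw),0])
p=np.array(bot.get_tcp_pos());p0=p.copy()
r=bot.move_l(p+d*.12,feed=.12,contact_N=25)
print(r,np.dot(np.array(bot.get_tcp_pos())-p0,d),bot.get_wrist_force())
for k in (.140,.146,.149,.152):
    if r: break
    r=bot.move_l(p0+d*k,feed=.04,contact_N=15); print(k,r,np.dot(np.array(bot.get_tcp_pos())-p0,d),bot.get_wrist_force())
print(bot.get_time())
```

```text
False 0.12160043899811261 [-14.94261636   0.72312645   8.01091042]
0.14 False 0.14152102399843505 [-16.63882252  -1.22935451  10.08302851]
0.146 False 0.1474325445291742 [-15.71992194   0.08126174  10.2955633 ]
0.149 False 0.1476291745298392 [-13.1654473   20.55676897   8.75125424]
0.152 False 0.14791827243131717 [-10.32339419  40.3003707    8.58673174]
21.2583
```

Run:
```python
from h import *
yaw=-.088
d=np.array([np.sin(yaw),-np.cos(yaw),0])
p=np.array(bot.get_tcp_pos())
bot.move_l(p-d*.0012,feed=.03); print(bot.get_wrist_force())
bot.release(); bot.dwell(.1)
p=np.array(bot.get_tcp_pos());bot.move_l([p[0],p[1],.22],feed=.25)
bot.move_ptp([.597,.10,.26],down(yaw))
P=np.array(bot.get_tcp_pos());Rt=np.array(bot.get_tool_rot());np.savez("e.npz",p=P,R=Rt)
for n in("wrist","top","scene"):
    s=imaging.snapshot(n)
    im=s["color"] if n=="wrist" else (s["color"][130:270,150:350] if n=="top" else s["color"][130:320,180:440])
    cv2.imwrite(f"pics/e_{n}.png",cv2.resize(im[:,:,::-1],None,fx=1.5 if n=="wrist" else 3,fy=1.5 if n=="wrist" else 3,interpolation=cv2.INTER_CUBIC))
    for t,z in dict(lid_handle=.092,clamp_grip=.11,turner_grip=.014,handle_end=.014,turner=.004).items():
        for dd in imaging.tip_of(n,t)[:2]:
            print(n,t,dd['pixel'],atz(rayw(s,dd['pixel'],P,Rt) if n=="wrist" else ray(s,dd['pixel']),z).round(4),dd['confidence'])
print(bot.get_joints(),bot.get_time())
```

```text
[-0.9578007   2.46711603  0.61418742]
wrist lid_handle [267.7, 242.4] [ 0.5722 -0.0169  0.092 ] 0.88
wrist clamp_grip [239.5, 169.2] [0.4899 0.0394 0.11  ] 0.41
wrist turner_grip [162.3, 244.9] [0.5854 0.1085 0.014 ] 0.61
wrist handle_end [107.5, 244.9] [0.5929 0.1846 0.014 ] 0.76
wrist turner [202.1, 243.5] [0.5767 0.0451 0.004 ] 0.63
top lid_handle [195.3, 263.4] [ 0.5653 -0.0153  0.092 ] 0.78
top clamp_grip [217.6, 243.7] [0.4908 0.0525 0.11  ] 0.47
top turner_grip [190.0, 225.3] [0.5927 0.1205 0.014 ] 0.51
top handle_end [192.6, 245.6] [0.5818 0.047  0.014 ] 0.35
top handle_end [193.2, 243.3] [0.5798 0.0554 0.014 ] 0.25
top turner [195.9, 246.5] [0.5704 0.0442 0.004 ] 0.57
scene lid_handle [185.8, 245.8] [ 0.5661 -0.0489  0.092 ] 0.98
scene clamp_grip [187.8, 285.9] [0.489  0.0534 0.11  ] 0.49
scene turner_grip [231.8, 274.8] [0.5727 0.1052 0.014 ] 0.58
scene handle_end [250.4, 287.2] [0.5927 0.1878 0.014 ] 0.65
scene turner [223.1, 263.9] [0.5686 0.0456 0.004 ] 0.51
scene turner [185.7, 246.3] [ 0.5016 -0.1404  0.004 ] 0.16
[ 6.04425345e+00  2.28150596e+01  7.38536569e+01 -8.00379527e-04
  8.33330809e+01  1.10836520e+01] 25.7917
```

View pics/e_wrist.png

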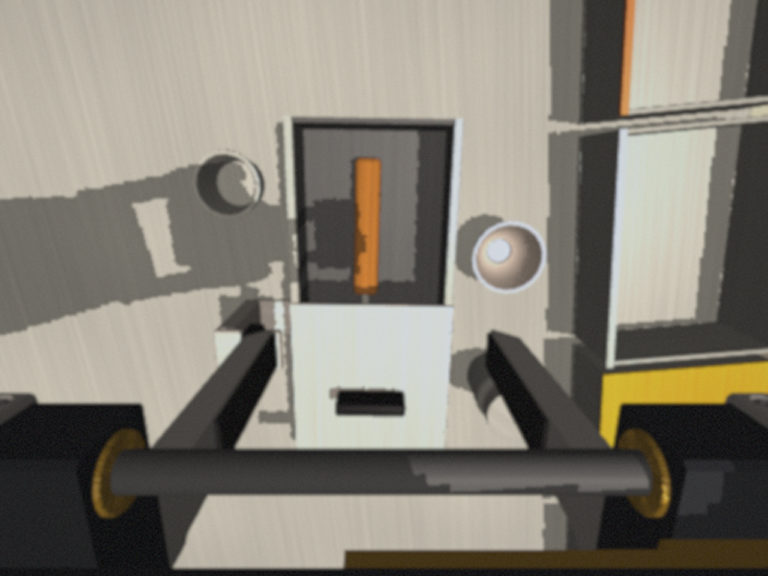

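View pics/e_scene.png

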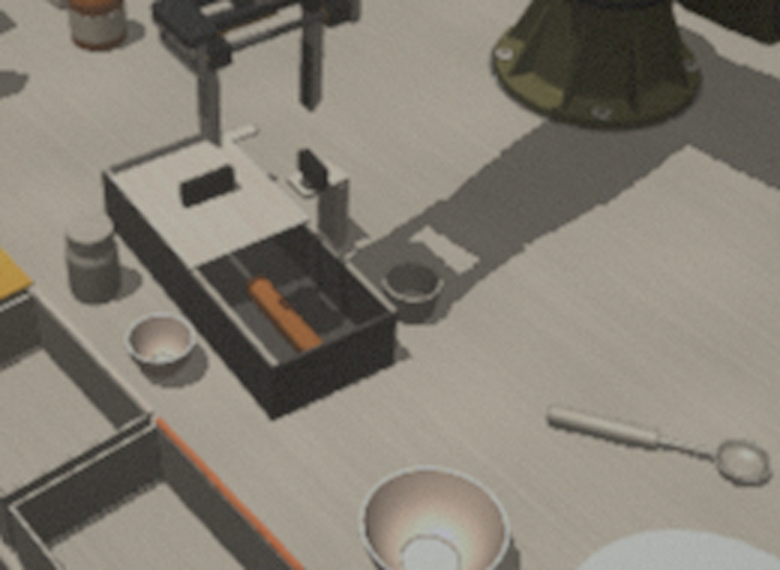

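Lid open, with its edge at row 304. The wooden handle runs from (369,157) to (366,290), near the middle of the opening, and the knob has turned about 75°.

Run:
```python
from h import *
c=np.load("e.npz");P,R=c['p'],c['R'];s=imaging.snapshot("wrist")
f=lambda u,v,z:atz(rayw(s,(v/1.5,u/1.5),P,R),z).round(4)
a,b=f(369,157,.024),f(366.5,291,.024);print("handle",a,b,np.linalg.norm(a-b),"yaw",np.arctan2(-(a-b)[0],(a-b)[1]))
u=(a-b)/np.linalg.norm(a-b);print("grip from end",a-.08*u,"from inner",b+.05*u)
print("lid edge",f(290,304,.078),f(452,306,.078))
print("end wall",f(287,118,.07),f(463,119,.07))
for d in imaging.trace("wrist","turner")[:2]:
    m=d['mask'].astype(np.uint8);print(d['confidence'],m.sum(),cv2.boundingRect(m))
# ik checks
yaw=-.088
from scipy.spatial.transform import Rotation as Ro
ax=np.array([np.cos(yaw),np.sin(yaw),0])
for t in (-15,-10,0,10,20,30):
    Rt=Ro.from_rotvec(np.radians(t)*ax).as_matrix()@down(yaw); print(t,bot.solve_ik([.587,.11,.05],Rt))
```

```text
handle [0.5951 0.188  0.024 ] [0.5805 0.0637 0.024 ] 0.12515450451342133 yaw -0.1169220293564117
grip from end [0.58576754 0.10854621 0.024     ] from inner [0.58633279 0.11335862 0.024     ]
lid edge [0.5177 0.0734 0.078 ] [0.6552 0.0593 0.078 ]
end wall [0.5356 0.2215 0.07  ] [0.6717 0.2084 0.07  ]
0.56 1446 (235, 106, 19, 96)
-15 [ 13.22532321  36.48139283  83.88143102 -15.6987348   65.27581823
  25.57149558]
-10 [ 11.25404774  35.23606343  85.20495046 -10.79980507  62.80986215
  21.51545099]
0 [ 7.10023514e+00  3.34205424e+01  8.75930569e+01 -2.54444375e-14
  5.89864007e+01  1.21422637e+01]
10 [ 2.79318451 32.59411138 89.5785682  11.83442101 57.01490933  1.44656177]
20 [-1.4903517  32.82464216 91.10066536 23.96712862 57.17777196 -9.76857567]
30 [ -5.56562372  34.12491209  92.11055679  35.48889894  59.45422546
 -20.52338145]
```

```bash
cat >> h.py <<'E'
from scipy.spatial.transform import Rotation as Ro
yaw=-.10
AX=np.array([np.cos(yaw),np.sin(yaw),0]);U=np.array([-np.sin(yaw),np.cos(yaw),0])
def tilt(t): return Ro.from_rotvec(np.radians(t)*AX).as_matrix()@down(yaw)
E
python3 - <<'E'
from h import *
R=tilt(-10)
g=np.array([.588,.111])
bot.move_ptp([*g,.15],R)
print(bot.move_l([*g,.05],R,feed=.15,contact_N=8),bot.get_tcp_pos())
print(bot.move_l([*g,.018],R,feed=.04,contact_N=6),bot.get_tcp_pos(),bot.get_wrist_force())
bot.close(55);print("gap",bot.get_finger_gap()*94,bot.get_wrist_force(),bot.get_tcp_pos(),bot.get_time())
E
```

```text
False [0.58877692 0.11097201 0.05140331]
False [0.58815917 0.1110362  0.01823401] [0.47643168 0.48522266 0.47173324]
gap 23.58255816059728 [-0.6380458   0.86744925 -0.12933807] [0.58796925 0.11098155 0.01798718] 29.2583
```

Run:
```python
from h import *
p0=np.array(bot.get_tcp_pos()); b=p0-U*.212; b[2]=.004
def tcp(t,bl): # turner tilt t, blade underside end at bl
    r=Ro.from_rotvec(np.radians(t)*AX).as_matrix()
    return bl+r@(U*.212+np.array([0,0,p0[2]-.004]))
for t in (4.7,9.4,14):
    bl=b+np.array([0,0,.0015])
    print(t,bot.move_l(tcp(t,bl),tilt(t-10),feed=.06,contact_N=25),np.round(bot.get_wrist_force(),1),np.round(bot.get_ft_torque(),2),bot.get_finger_gap()*94)
np.savez("f.npz",p0=p0,b=b)
P=np.array(bot.get_tcp_pos());print(P,bot.get_time())
for n in("wrist","scene"):
    s=imaging.snapshot(n)
    im=s["color"] if n=="wrist" else s["color"][130:320,180:440]
    cv2.imwrite(f"pics/f_{n}.png",cv2.resize(im[:,:,::-1],None,fx=1.5 if n=="wrist" else 3,fy=1.5 if n=="wrist" else 3,interpolation=cv2.INTER_CUBIC))
```

```text
4.7 False [ 0.8 -0.2 -1.4] [ 0.12 -0.07 -0.  ] 23.37351893981016
9.4 False [ 0.5 -0.7 -1.2] [ 0.   -0.05  0.04] 23.64038241732116
14 False [-0.2  0.2 -0.9] [ 0.01 -0.08 -0.02] 23.623489437458744
[0.58684353 0.1013446  0.06991421] 30.6
```

View pics/f_wrist.png

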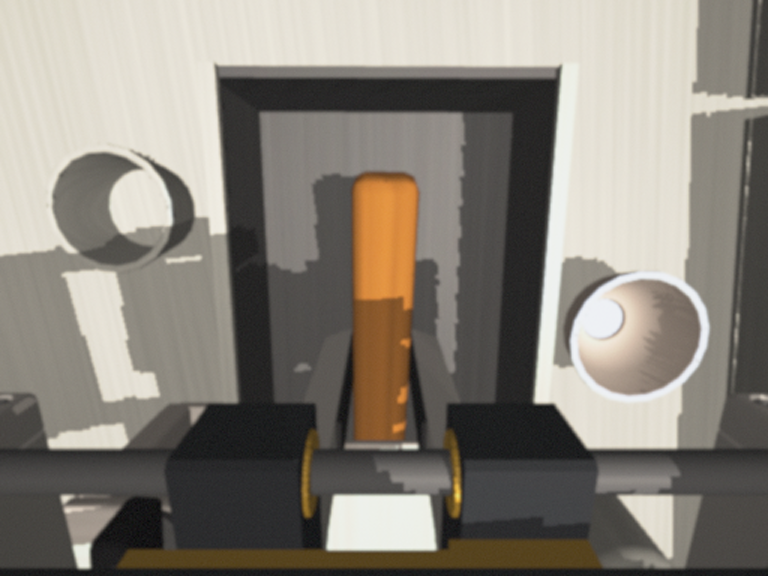

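View pics/f_scene.png

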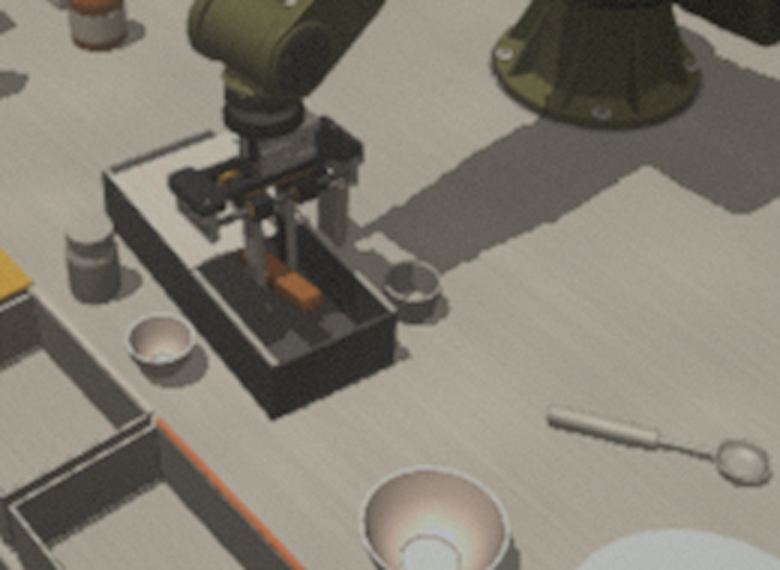

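The handle is tilted up and held (end at about (385,180)), with no contact forces. Next I'll draw it out along its axis.

Run:
```python
from h import *
P=np.array(bot.get_tcp_pos())
v=Ro.from_rotvec(np.radians(14)*AX).as_matrix()@U
for k in (.06,.12,.185):
    r=bot.move_l(P+v*k,feed=.1,contact_N=12)
    print(k,r,np.round(bot.get_wrist_force(),1),bot.get_finger_gap()*94)
    if r: break
print(bot.get_tcp_pos(),bot.get_time())
for n in("wrist","scene"):
    s=imaging.snapshot(n)
    im=s["color"] if n=="wrist" else s["color"][100:340,180:440]
    cv2.imwrite(f"pics/g_{n}.png",cv2.resize(im[:,:,::-1],None,fx=1.5 if n=="wrist" else 2.4,fy=1.5 if n=="wrist" else 2.4,interpolation=cv2.INTER_CUBIC))
```

```text
0.06 False [ 0.3  0.3 -1.1] 23.7299192582424
0.12 False [-1.2 -0.4 -1.7] 23.656253449340177
0.185 False [-0.4  0.  -1.2] 23.634047578880327
[0.60452104 0.27994579 0.11415825] 33.0
```

View pics/g_scene.png

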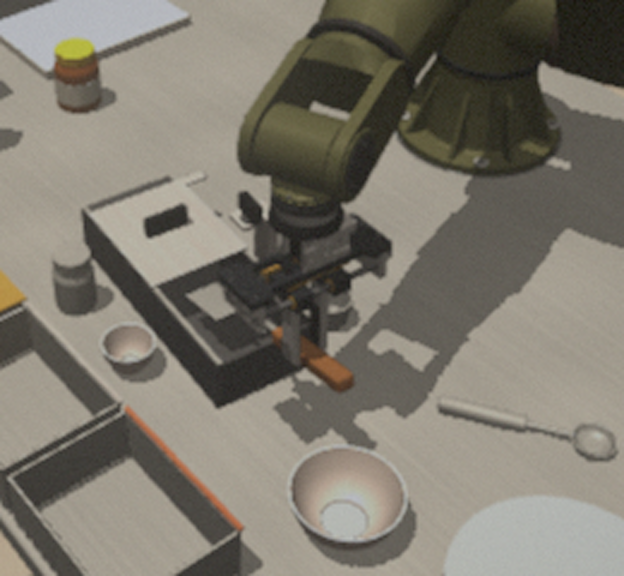

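The blade is now in the opening, just clear of the lid edge. I'll draw a little further, then lift.

Run:
```python
from h import *
P=np.array(bot.get_tcp_pos())
v=Ro.from_rotvec(np.radians(14)*AX).as_matrix()@U
P1=P+v*.012
print(bot.move_l(P1,feed=.08,contact_N=12))
print(bot.move_l(P1+[0,0,.05],feed=.08,contact_N=12),np.round(bot.get_wrist_force(),1))
print(bot.move_l(P1+[0,0.01,.19],feed=.12,contact_N=12),np.round(bot.get_wrist_force(),1))
bot.dwell(.4)
P=np.array(bot.get_tcp_pos());R=np.array(bot.get_tool_rot());print(P,bot.get_finger_gap()*94,bot.get_time())
rs={}
for n in("wrist","top","scene"):
    s=imaging.snapshot(n)
    cv2.imwrite(f"pics/h_{n}.png",cv2.resize(s["color"][:,:,::-1],None,fx=1.5,fy=1.5,interpolation=cv2.INTER_CUBIC))
    for t in("handle_end","blade_end","lid_handle","clamp_grip"):
        for d in imaging.tip_of(n,t)[:1]:
            print(n,t,d['pixel'],d['confidence']); rs.setdefault(t,[]).append(rayw(s,d['pixel'],P,R) if n=="wrist" else ray(s,d['pixel']))
for t,x in rs.items():
    if len(x)>1: print(t,tri(x).round(3))
```

```text
False
False [-0.  -0.5 -0.5]
False [-0.2  0.7 -1.2]
[0.60576055 0.30123887 0.30706681] 23.83107234742525 35.8833
wrist blade_end [98.1, 282.3] 0.57
top handle_end [218.1, 243.9] 0.73
top blade_end [189.7, 228.5] 0.9
top lid_handle [196.2, 266.0] 0.96
top clamp_grip [217.5, 244.3] 0.57
scene handle_end [206.5, 334.1] 0.78
scene blade_end [172.1, 274.0] 0.97
scene lid_handle [187.8, 247.4] 0.9
scene clamp_grip [184.2, 283.2] 0.45
blade_end [0.615 0.222 0.332]
handle_end [0.438 0.108 0.054]
lid_handle [ 0.567 -0.028  0.097]
clamp_grip [0.493 0.049 0.123]
```

View pics/h_scene.png

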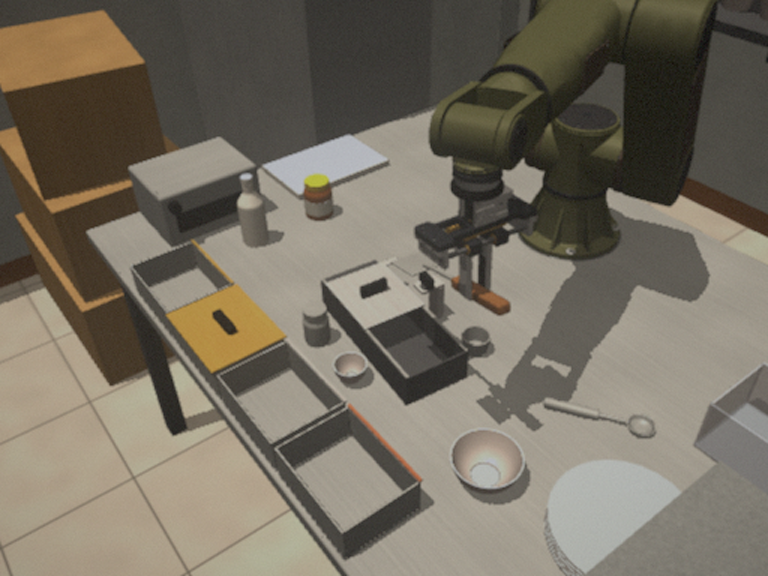

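View pics/h_top.png

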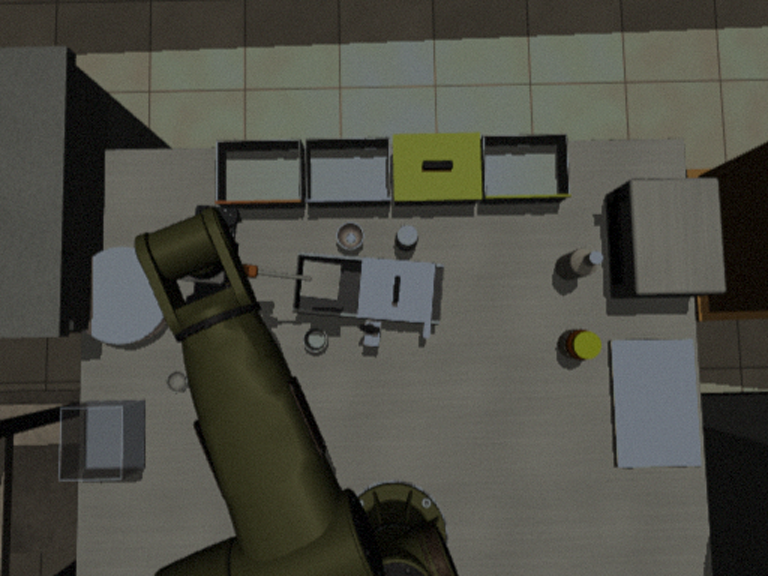

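The turner is in the air and still tilted handle-up. The networks' end points disagree with each other (blade in the top view at about (305,278)), so I'll check by projecting the expected pose.

Run:
```python
from h import *
c=np.load("f.npz");p0=c['p0'];P=np.array(bot.get_tcp_pos())
r=Ro.from_rotvec(np.radians(14)*AX).as_matrix()
o=np.array([0,0,p0[2]-.004])
B=P+r@(-U*.212-o);H=P+r@(U*.078-o);print("blade",B,"handle",H)
for n in("scene","top"):
    s=imaging.snapshot(n);print(n,proj(s,B)*1.5,proj(s,H)*1.5)
    im=cv2.resize(s["color"][:,:,::-1],None,fx=4,fy=4,interpolation=cv2.INTER_CUBIC)
    for X in(B,H):
        q=proj(s,X)*4;cv2.circle(im,(int(q[1]),int(q[0])),6,(0,0,255),2)
    m=(proj(s,(B+H)/2)*4).astype(int)
    cv2.imwrite(f"pics/i_{n}.png",im[max(0,m[0]-300):m[0]+300,max(0,m[1]-400):m[1]+400])
```

```text
blade [0.58557338 0.0999274  0.24228013] handle [0.61366508 0.3799074  0.31243748]
scene [257.70549783 405.36405535] [315.20641592 506.77842931]
top [278.72828215 338.77336516] [263.13855419 185.0678137 ]
```

View pics/i_scene.png

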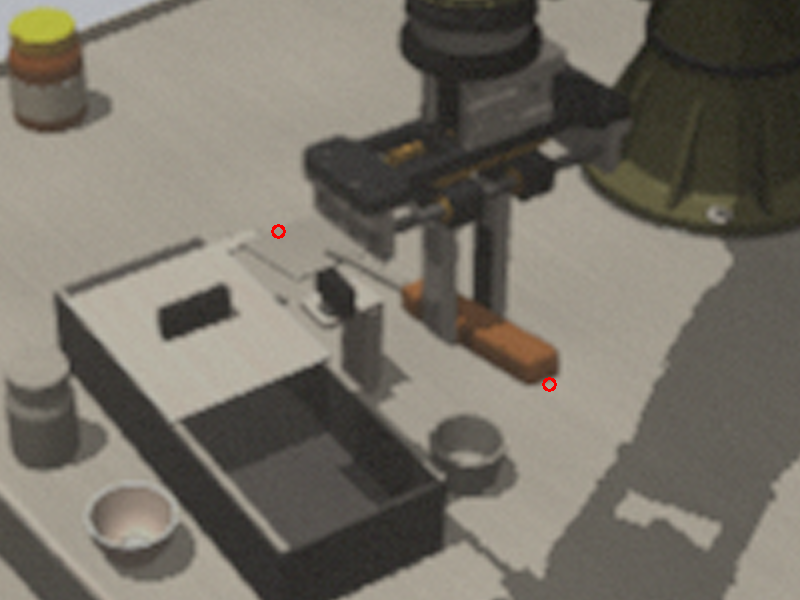

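View pics/i_top.png

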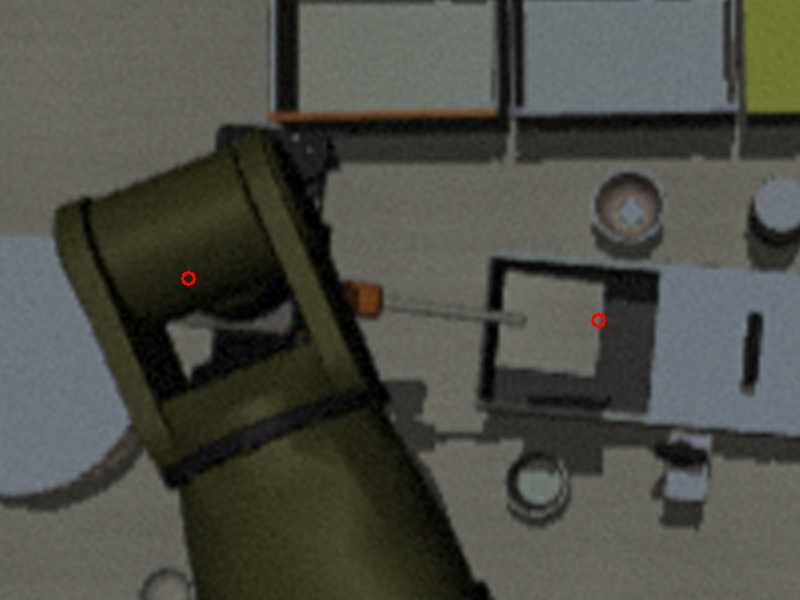

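Both pictures show the turner at the predicted pose: the blade end in the top view is within a few pixels of the projected marker. That puts the ends at heights of about 0.24 and 0.31 m. The bystanders stand where they were, the lid is open and the knob is turned, so I'm handing in.

Run:
```python
from plant import bot
print(bot.get_finger_gap()*94,max(map(abs,bot.get_qvel())),bot.get_wrist_force(),bot.get_time())
bot.job_done()
```

```text
23.56489016262453 0.10136178543327347 [ 0.5023336   0.80421635 -0.95752993] 36.7333
the job is handed in; nothing more can be done
```

I carried out every step and handed the job in at 36.7 s of the 64 s allowed; no verdict was reported.

- **Clamp:** I turned the knob anticlockwise about 1.33 rad by its grip. The wrist torque jumped at the end, showing it had reached its stop.
- **Lid:** I slid it about 148 mm by its handle until the force rose to 40 N at its stop. Later pictures show it still open.
- **Turner:** I gripped the handle, tilted it 14° and drew it out along its own axis. The contact stop (12–25 N) never tripped on the way, and I then lifted it clear.

**Final checks:**
- The turner was held with 23.6 mm between the fingers, which fits the 24 mm handle, at a 55 N grip setting.
- The arm was at rest, with joint speeds of at most 0.1°/s.
- The wrist felt only about 1 N, roughly the turner's weight.
- From the gripper's pose, the blade end was at about 0.24 m and the handle end at about 0.31 m. Projected into the scene and top pictures, the blade end lies within a few pixels in the top view. The handle end matches in the scene view, but the arm hides it in the top view.
- The bystanders looked unmoved in the pictures; I did not measure them again.

**Disagreement:** the networks' own end points did not agree. They put the handle end at 0.05 m and the blade end at 0.33 m, which the pictures contradict, so I did not use them.

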